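# Seat a carving blank in the corner fences and cam it tight

### The job

Without picking the pale wood blank up, push it along the carving board until it sits fully home in the corner, flat against both the left fence and the far fence. Lock it there by pushing the cam's lever round, clockwise seen from above, until the cam bites firmly on the blank's right side, and leave it clamped. Leave the tools and other things lying around where they are.

Things in the scene. Friction and masses are not known exactly. Their poses are not given: they have to be found in the camera images.
- board: the carving board: plywood 305 mm (x) by 320 mm (y), 18 mm thick, screwed to the bench, so it stays put. Origin on the bench, 165 mm from its near edge, 140 from its far, 145 from its left (+y) and 175 from its right edge; x away from the robot, y left, z up. Clear on top but for the fences, the cam, the blank and the finger guard
- corner (a point): inner corner of the two fences, on the board's top (x +110, y +120 mm on the board; axes as the board's). Both are fixed, dark wood, 24 mm wide, 18 mm high: the far one lies along y, its inner face from the corner to 131 mm right of it; the left one along x, its inner face from the corner to 250 mm nearer the robot. The blank's far left corner belongs here
- blank: the work: a loose plain pale wood block 100 mm (x) by 130 mm (y) by 28 mm high, 0.17 to 0.34 kg, flat on the board out of the corner, turned up to 0.25 rad from the board's axes; origin at the centre of its underside. Slides when an upright face is pushed (up to 4 N; over 9 N if it drags askew on a fence). Seated, its origin is at x +60, y +55 mm in the board's frame
- blank_corner (a point): the blank's far left bottom corner (+50, +65 mm in the blank's frame), axes as the blank's
- cam_pivot (a point): the cam's upright pivot, on the board's top (x +75, y -46.5 mm on the board), under a steel bolt head that reaches 26 mm above the board's top. The cam is a wooden disc 56 mm across, pivoted 10 mm off its centre, in one piece with its lever, 2 to 20 mm above the board's top
- lever_end (a point): centre of the round end (24 mm across) of the cam's lever, on its top face, 105 mm from the pivot, 20 mm above the board's top. The lever is straight, 20 mm wide and 18 mm thick, with 2 mm of air under it
- cam (a joint): angle of cam and lever (rad), growing clockwise seen from above. At 0 (starts at 0 to 0.3) the lever points to the board's right (-y) and the cam is 14 mm clear of a seated blank; the lever swings towards the robot, and near 1.57, pointing to the board's -x, the cam touches the blank and from there grips tighter. Moves with 1 N at the lever's end, clamps with about 8 N, stays where left
- gouge_wide: carving gouge lying flat, 125 mm wooden handle about 21 mm thick towards its -x end, 100 mm steel blade 18 mm wide towards its +x end; origin on the bench under the ferrule. Bystander
- gouge_narrow: carving gouge like the other, blade 7 mm wide; origin on the bench under the ferrule. Bystander
- mallet: round dark carver's mallet standing on its head, handle up: head 88 mm across and 112 mm high, 225 mm high in all; origin at the centre of its underside. Bystander
- wood_slice: flat round slice of branch with dark bark, 90 mm across, 17 mm high; origin at the centre of its underside. Bystander
- wax_jar: amber glass jar with steel lid, 64 mm across, 55 mm high; origin at the centre of its underside. Bystander
- dust_brush: flat brush with a wooden handle, 200 mm long, 42 mm wide, 20 mm high, lying on the bench beyond the far fence; origin under its middle. Bystander
- finger_stall: small reddish rubber finger guard, 25 mm across at its foot, 43 mm high, standing on the carving board's near right corner; origin at the centre of its underside. Bystander
Not all that is in view belongs to the job. Of the things that look like the blank, the middle-sized one is meant.

How it is judged:
By the outcome, as a careful person would: the job done as asked, in the order asked, and still so for the second after the job is handed in, with the robot touching nothing.
It also fails if it takes over 64 s, if anything falls off the work surface, if the arm or the gripper's body presses on something with over 40 N, if the wrist force passes 120 N, or if a joint passes its speed limit or range.

### The arm

A 7-joint arm with a two-finger parallel gripper is mounted at the origin on the work surface. World frame = base frame: x ahead of the robot, y to its left, z up, the work surface at z = 0. Lengths are in m, angles in rad, forces in N, time in s.
With the tool pointing down it reaches from about 0.425 to 0.875 m from the base axis. Payload 4.7 kg.
Tool frame: the origin (TCP) lies between the finger pads; the fingertips stand 11 mm ahead of it and the grasp point (between the pads) lies 8 mm behind it; z points along the fingers, y is the line along which they close (so a half turn about z gives the same grasp; the last joint's range is limited). The gripper opens to 87 mm and grips with 3 to 60 N. Pads are 19 mm wide; open, the fingers measure 117 mm over their backs; the gripper's body (75 mm by 190 mm) begins 51 mm behind the grasp point.
Start: joints at [1.232, 0.321, -0.07, 1.45, 0.023, 1.371, -0.057], TCP at [0.225, -0.61, 0.203] pointing down, gripper open.
Joint ranges: [-2.86, 2.86], [-0.3, 2.09], [-1.38, 1.24], [0.06, 2.45], [-1.56, 4.7], [0.09, 2.05], [-2.69, 2.69]. Speed limits (rad/s): [2.57, 2.57, 3.14, 3.14, 3.14, 3.14, 3.14].

### API

Orientations are given as a rotation vector (axis times angle).
In Python, from bench import ctrl gives the robot as it stands. The module is installed in compiled form; this text tells all that it offers.
- The arm moves only by the shell command python3 -m inch 'ROWS' [FORCE]. ROWS is JSON, a list of rows, each an object with "slide": the shift along the tool's x, y, z scaled (see below), a list of three; "angular": the turn, a rotation vector about the tool's x, y, z scaled (see below), a list of three; "claw": the opening, from -1 (shut) to 1 (fully open). In form: [{"slide": [tx, ty, tz], "angular": [rx, ry, rz], "claw": claw}, ...]. A call has 1 to 10 rows; each row is the pose to reach, as a shift and turn from the pose commanded when the call began, along the tool's axes at that moment; what a row does not reach only later rows make up. The controller multiplies each number of a shift by 0.25 m and each number of a turn by 30 degrees. A row lasts 1/10 s, in which the tool goes at most 50 mm and 8.59 degrees, less where a joint would pass 70% of its speed; a pose out of reach is approached as far as the arm can. A call with a number of a shift or a turn outside -1 to 1 is refused whole. A call with a gripper value outside its range is refused whole. The fingers move at their own pace and stop on an object; FORCE is the grip in N (left out, the last holds). Time passes only in rows, so rows that repeat a pose let the fingers close. It gives the time, the measured TCP pose, the force, the opening and the grip force at its end, in the units of the state.
- ctrl.get_state(): the state, without advancing time (a new reading comes with each control period).
- ctrl.get_image(name): name is "scene" or "top"; returns a dict with "color" (400x640x3 uint8, red, green, blue), "depth" (400x640 float32, m along the optical axis (not along the pixel's ray), 0 where there is no reading), "camera_matrix" (3x3 intrinsics, pixels), "dist_coeffs" ([k1, k2, p1, p2, k3] as OpenCV has them; the pictures are not rectified), "extrinsics" (4x4, takes a point from camera to world coordinates). Camera axes: x right, y up, looking along -z (the intrinsics and any distortion apply to the point x, -y, -z); pixel columns grow to the right and rows downward; lengths in m; the calibration is good to about 2 mm. A picture is of the moment at which its call begins.
- ctrl.close_job(): hands the job in; it is judged then, once.
Trained networks look in the newest picture that a camera, given by its name, has taken for a name from the list of things; names that differ only in an ending like _2 or _b are one class to them, and where a whole thing is asked for, a point or a joint stands for the part that bears it (a point fixed in the world has none). Each returns a list of dicts, best first, with "confidence" (0 to 1); they miss things now and then, are a little off and sometimes report something else, mostly with a low value. They report only what shows in the picture. A call takes as long as a camera call. They do not tell look-alikes from the thing itself.
- ctrl.find_in(query, camera): "bbox" ([centre column, centre row, width, height] in pixels, round what is visible of it).
- ctrl.outline_of(query, camera): "mask" (400x640 bool, what is visible of it) and "bbox" ([centre column, centre row, width, height] in pixels, round what is visible of it).
The state is a dict: "time": time; "joint_positions": joint angles; "qd": joint speeds; "joint_torque": joint torques, N m; "position": TCP position; "tool_rot": TCP orientation; "ft_force": force on the tool from outside, world axes, zero at the start; "torque": the same for the moment, N m; "grip_width": opening from 0.0 (shut) to 1.0 (fully open); "grip_force": force on a finger pad.
Only numpy, scipy, OpenCV 4.12 (cv2) and the standard library are available. Lean on these libraries where they do the work, as an engineer would, in place of code of your own. Each camera call takes 0.05 s, during which the arm holds its last target. There are 200 camera calls.

## Working session

There is one attempt and no reset: what is moved stays moved. The work goes in short steps, Python scripts to look and compute and a shell command to move; the robot and the scene stay as the last step left them, time stands still between calls to the robot, and variables do not carry over. Pictures are saved under pics/ and viewed, at most 10 in all, crops included, and the job is handed in when it is done.

```bash
mkdir -p pics; cat > h.py <<'E'
import numpy as np, cv2
from bench import ctrl
def world(im,px,z=None):
    """pixels Nx2 -> world; by depth, or on the plane z"""
    px=np.atleast_2d(np.float64(px)); K=np.array(im["camera_matrix"]);E=np.array(im["extrinsics"])
    n=cv2.undistortPoints(px.reshape(-1,1,2),K,np.array(im["dist_coeffs"])).reshape(-1,2)
    d=np.c_[n[:,0],-n[:,1],-np.ones(len(n))]@E[:3,:3].T
    if z is None: s=im["depth"][px[:,1].round().astype(int),px[:,0].round().astype(int)]
    else: s=(z-E[2,3])/d[:,2]
    return E[:3,3]+d*np.reshape(s,(-1,1))
E
python3 - <<'E'
from h import *
for c in("scene","top"):
    im=ctrl.get_image(c); cv2.imwrite(f"pics/{c}0.png",im["color"][:,:,::-1])
    print(c,np.round(im["extrinsics"],3).tolist())
    for q in("board","blank","cam","finger_stall","mallet","wax_jar"):
        for r in ctrl.outline_of(q,c)[:4]:
            m=r["mask"];v,u=np.nonzero(m&(im["depth"]>0));
            w=world(im,np.c_[u,v]) if len(u) else np.zeros((1,3))
            print(q,round(r["confidence"],2),np.round(r["bbox"]).tolist(),np.round(np.median(w,0),3))
s=ctrl.get_state();print(s["position"],s["tool_rot"],s["ft_force"],s["time"])
E
```

```text
scene [[0.221, -0.757, 0.616, 1.194], [0.975, 0.161, -0.152, -0.135], [0.016, 0.634, 0.773, 0.89], [0.0, 0.0, 0.0, 1.0]]
board 0.75 [309.0, 233.0, 162.0, 133.0] [ 0.609 -0.014  0.019]
blank 0.91 [304.0, 209.0, 59.0, 44.0] [ 0.535 -0.008  0.046]
blank 0.79 [377.0, 120.0, 68.0, 58.0] [0.248 0.271 0.037]
blank 0.6 [217.0, 163.0, 42.0, 30.0] [ 0.316 -0.19   0.02 ]
cam 0.84 [281.0, 253.0, 60.0, 28.0] [ 0.646 -0.063  0.038]
finger_stall 0.66 [236.0, 190.0, 10.0, 19.0] [ 0.443 -0.148  0.045]
mallet 0.87 [173.0, 254.0, 54.0, 84.0] [ 0.654 -0.292  0.109]
wax_jar 0.88 [373.0, 286.0, 29.0, 37.0] [0.76  0.099 0.054]
top [[-0.014, 0.998, -0.069, 0.436], [-1.0, -0.015, -0.016, 0.016], [-0.017, 0.069, 0.997, 0.834], [0.0, 0.0, 0.0, 1.0]]
board 0.64 [333.0, 170.0, 150.0, 144.0] [ 0.58  -0.005  0.018]
blank 0.94 [336.0, 185.0, 60.0, 54.0] [ 0.522 -0.008  0.046]
blank 0.74 [204.0, 322.0, 97.0, 97.0] [0.234 0.276 0.037]
blank 0.68 [418.0, 282.0, 52.0, 50.0] [ 0.309 -0.19   0.02 ]
blank 0.18 [398.0, 224.0, 16.0, 9.0] [ 0.434 -0.145  0.054]
cam 0.61 [368.0, 134.0, 59.0, 27.0] [ 0.638 -0.058  0.038]
finger_stall 0.66 [334.0, 183.0, 63.0, 50.0] [ 0.523 -0.009  0.046]
finger_stall 0.54 [399.0, 224.0, 12.0, 6.0] [ 0.434 -0.144  0.055]
mallet 0.94 [479.0, 125.0, 72.0, 57.0] [ 0.625 -0.284  0.113]
mallet 0.31 [366.0, 134.0, 57.0, 28.0] [ 0.638 -0.059  0.038]
wax_jar 0.63 [286.0, 87.0, 28.0, 32.0] [0.739 0.101 0.054]
[ 0.22461027 -0.61000598  0.20300064] [3.09268340e+00 5.51359592e-01 3.47033267e-06] [-0.27087429  0.30034223 -0.40472637] 0.7
```

```bash
python3 - <<'E'
from h import *
a=cv2.imread("pics/top0.png");s=cv2.imread("pics/scene0.png")
cv2.imwrite("pics/topcrop.png",cv2.resize(a[70:270,230:430],None,fx=3,fy=3,interpolation=cv2.INTER_CUBIC))
E
```

```text
(no output)
```

View pics/top0.png

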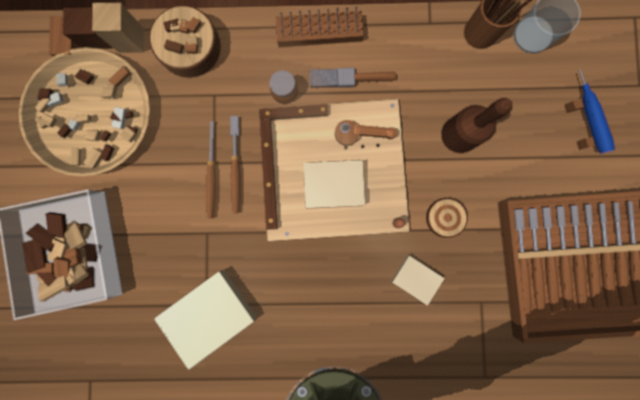

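View pics/topcrop.png

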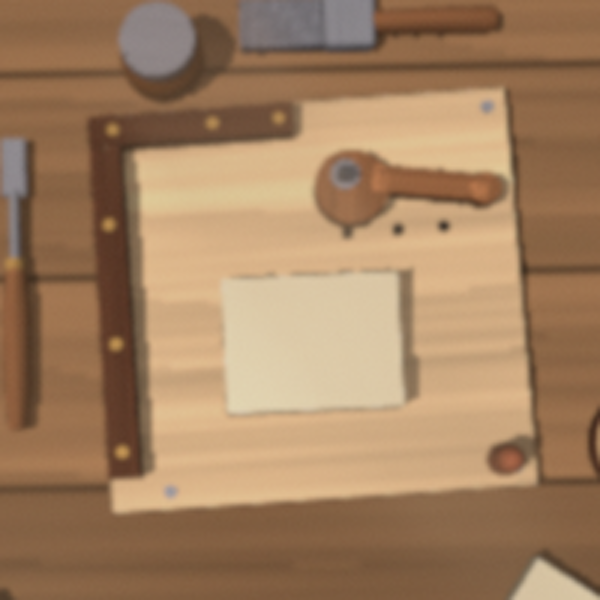

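View pics/scene0.png

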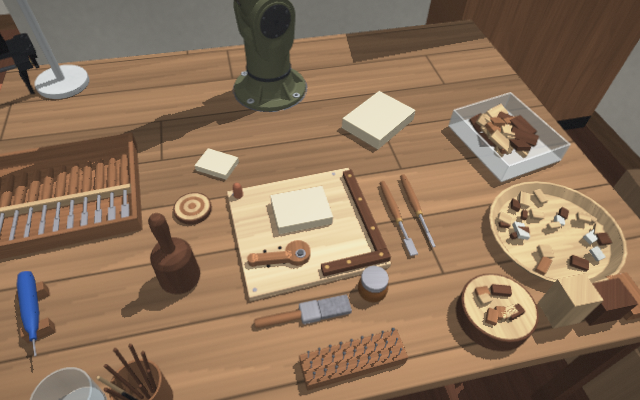

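Three look-alikes in the top picture: large pale block (204,322), small one (418,282), middle one on the board (336,185). The one on the board is the middle-sized 100x130 block out of the corner, so it is the blank; the crop confirms it. The fence corner shows at about (272,119), the cam bolt at (345,128), and the lever end at (393,133).

```bash
cat > fit.py <<'E'
from h import *
from scipy.optimize import least_squares
def fit(P,Q):
    """planar pose (x,y,yaw) taking model P to world Q"""
    T=lambda p:P@np.array([[np.cos(p[2]),np.sin(p[2])],[-np.sin(p[2]),np.cos(p[2])]])+p[:2]
    r=least_squares(lambda p:(T(p)-Q).ravel(),[*Q.mean(0),0]);return r.x,np.abs(r.fun).max()
def mapb(b,p):
    c,s=np.cos(b[2]),np.sin(b[2]);return np.array([b[0]+c*p[0]-s*p[1],b[1]+s*p[0]+c*p[1]])
def proj(im,W):
    E=np.linalg.inv(np.array(im["extrinsics"]));c=np.atleast_2d(W)@E[:3,:3].T+E[:3,3]
    return cv2.projectPoints(c*[1,-1,-1],np.zeros(3),np.zeros(3),np.array(im["camera_matrix"]),np.array(im["dist_coeffs"]))[0].reshape(-1,2)
BL=np.array([[.05,.065],[.05,-.065],[-.05,-.065],[-.05,.065]])
def edges_fit(c,colorim,z,P,p0,step=.5):
    pass
E
python3 - <<'E'
from fit import *
C=lambda a:np.array(a)/3+[230,70]-1/3
im=ctrl.get_image("top")
Q=world(im,C([[113,512],[540,484],[505,88]]),.018)[:,:2]
b,e=fit(np.array([[-.165,.145],[-.165,-.175],[.14,-.175]]),Q);print("board",b.round(4),e)
k,e=fit(BL,world(im,C([[221,279],[400,270],[405,403],[229,413]]),.046)[:,:2]);print("blank",k.round(4),e)
print("bolt",world(im,C([[346,173]]),.044)," expected",mapb(b,[.075,-.0465]))
L=world(im,C([[488,188]]),.038);print("lever",L)
# height check by depth
for n,p in(("blank",(334,185)),("board",(290,215)),("fence",(268,200)),("lever",(380,132))):print(n,world(im,[p]).round(4))
def ov(im,f,box):
    a=cv2.resize(im["color"][box[1]:box[3],box[0]:box[2],::-1],None,fx=3,fy=3,interpolation=cv2.INTER_CUBIC)
    def pl(pts,z,b,col):
        w=np.array([[*mapb(b,p),z] for p in pts]);q=(proj(im,w)-box[:2]+.5)*3
        cv2.polylines(a,[np.round(q*8).astype(int)],True,col,1,cv2.LINE_AA,3)
    pl([[-.165,.145],[-.165,-.175],[.14,-.175],[.14,.145]],.018,b,(255,0,0))
    pl([[-.14,.12],[.11,.12],[.11,-.011],[.134,-.011],[.134,.144],[-.14,.144]],.036,b,(0,0,255))
    pl(BL,.046,k,(0,160,0)); cv2.imwrite(f,a)
ov(im,"pics/ov_top.png",(230,70,430,270))
s=ctrl.get_image("scene");ov(s,"pics/ov_scene.png",(215,155,415,305))
np.save("b.npy",b);np.save("k.npy",k)
E
```

```text
board [0.571  0.007  0.0523] 0.0014610728875965595
blank [ 0.5231 -0.0089  0.0352] 0.0012854047023194703
bolt [[ 0.64782937 -0.03512155  0.044     ]]  expected [ 0.64833148 -0.03550909]
lever [[ 0.63607465 -0.14064247  0.038     ]]
blank [[ 0.5195 -0.0085  0.0446]]
board [[0.4557 0.0912 0.019 ]]
fence [[0.4892 0.1379 0.0383]]
lever [[ 0.6374 -0.1133  0.0377]]
```

View pics/ov_top.png

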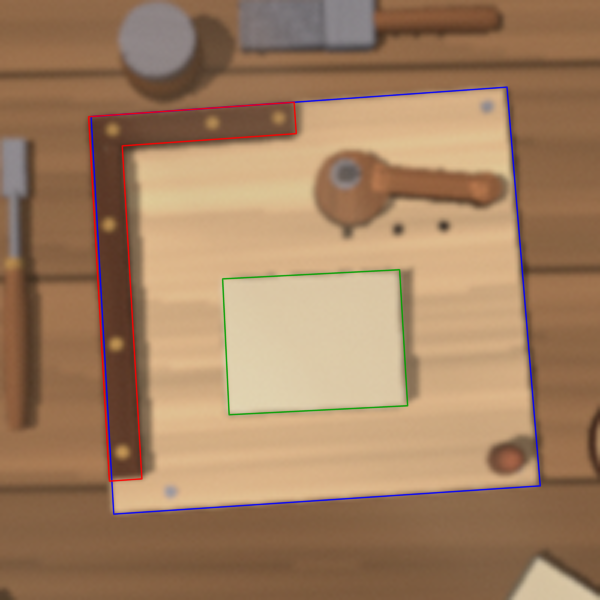

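View pics/ov_scene.png

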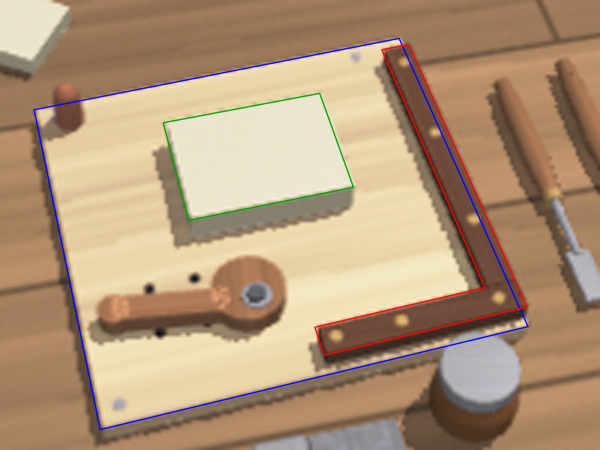

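The model outlines fit both views: board, fences and blank all lie on their edges. The measured heights are right too (blank top 0.045, board 0.019). So I push left first to clear the cam, then far, then swing the lever.

```bash
cat > go.py <<'E'
import sys
from fit import *
from scipy.spatial.transform import Rotation as R
b=np.load("b.npy")
def go(bx,by,z,yaw,fr=None):
    """board-frame mm, z mm, yaw deg of tool x in the board frame -> shift/turn in the units of the moves"""
    s=ctrl.get_state();R0=R.from_rotvec(s["tool_rot"]);p=np.r_[mapb(b,np.array([bx,by])/1e3),z/1e3]
    y=b[2]+np.radians(yaw);Rt=R.from_euler("z",y)*R.from_euler("x",np.pi)
    print("slide",(R0.inv().apply(p-s["position"])/.25).round(3).tolist(),"turn",(np.degrees((R0.inv()*Rt).as_rotvec())/30).round(3).tolist(),"p",p.round(3).tolist())
def st():
    s=ctrl.get_state();c,n=np.cos(b[2]),np.sin(b[2]);d=np.array(s["position"][:2])-b[:2]
    print("t",round(s["time"],1),"board mm",np.round([1e3*(c*d[0]+n*d[1]),1e3*(c*d[1]-n*d[0]),1e3*s["position"][2]],1),"F",np.round(s["ft_force"],1),"grip",round(s["grip_width"],2))
if __name__=="__main__":
    st();a=list(map(float,sys.argv[1:]))
    for i in range(0,len(a),4):go(*a[i:i+4])
E
python3 go.py -48 -112 200 90
```

```text
t 0.8 board mm [-378.2 -598.1  203. ] F [ 0.2  0.4 -0.3] grip 1.0
slide [1.837, -1.466, 0.012] turn [0.0, 0.0, -2.426] p [0.529, -0.107, 0.2]
```

```bash
python3 -m inch '[{"slide":[0.2,-0.16,0],"angular":[0,0,-0.27],"claw":0.15},{"slide":[0.4,-0.32,0],"angular":[0,0,-0.54],"claw":0.15},{"slide":[0.6,-0.48,0],"angular":[0,0,-0.8],"claw":0.15},{"slide":[0.8,-0.64,0],"angular":[0,0,-1],"claw":0.15},{"slide":[0.95,-0.76,0],"angular":[0,0,-1],"claw":0.15},{"slide":[0.95,-0.76,0],"angular":[0,0,-1],"claw":0.15},{"slide":[0.95,-0.76,0],"angular":[0,0,-1],"claw":0.15}]'; python3 go.py -48 -112 200 90
```

```text
time: 1.5
position: [0.3866, -0.3426, 0.2037]
tool_rot: [-2.837, -1.349, -0.005]
ft_force: [0.3, -0.7, -0.9]
grip_width: 0.583
grip_force: 0.0
t 1.5 board mm [-202.4 -339.5  203.7] F [ 0.3 -0.7 -0.9] grip 0.58
slide [1.089, -0.153, 0.018] turn [0.004, -0.004, -1.405] p [0.529, -0.107, 0.2]
```

```bash
python3 -m inch '[{"slide":[0.2,-0.03,0],"angular":[0,0,-0.25],"claw":0.15},{"slide":[0.4,-0.06,0],"angular":[0,0,-0.5],"claw":0.15},{"slide":[0.6,-0.09,0],"angular":[0,0,-0.75],"claw":0.15},{"slide":[0.8,-0.12,0],"angular":[0,0,-1],"claw":0.15},{"slide":[1,-0.15,0],"angular":[0,0,-1],"claw":0.15},{"slide":[1,-0.15,0],"angular":[0,0,-1],"claw":0.15},{"slide":[1,-0.15,0],"angular":[0,0,-1],"claw":0.15}]' >/dev/null; python3 go.py -48 -112 80 90
```

```text
t 2.2 board mm [ -64.7 -136.1  203. ] F [-0.5 -1.  -0.1] grip 0.58
slide [0.109, 0.044, 0.492] turn [0.0, 0.0, -0.419] p [0.529, -0.107, 0.08]
```

```bash
python3 -m inch '[{"slide":[0.11,0.045,0.1],"angular":[0,0,-0.2],"claw":0.15},{"slide":[0.11,0.045,0.2],"angular":[0,0,-0.42],"claw":0.15},{"slide":[0.11,0.045,0.35],"angular":[0,0,-0.42],"claw":0.15},{"slide":[0.11,0.045,0.5],"angular":[0,0,-0.42],"claw":0.15},{"slide":[0.11,0.045,0.5],"angular":[0,0,-0.42],"claw":0.15},{"slide":[0.11,0.045,0.5],"angular":[0,0,-0.42],"claw":0.15}]' >/dev/null; python3 go.py -48 -112 36 90 -48 -20 36 90
```

```text
t 2.8 board mm [ -48.9 -114.7   78.2] F [1.5 0.2 0.6] grip 0.57
slide [0.011, 0.004, 0.169] turn [-0.002, 0.0, -0.011] p [0.529, -0.107, 0.036]
slide [0.379, 0.002, 0.169] turn [-0.002, 0.0, -0.011] p [0.524, -0.015, 0.036]
```

```bash
python3 -m inch '[{"slide":[0,0.004,0.08],"angular":[0,0,0],"claw":0.15},{"slide":[0,0.004,0.17],"angular":[0,0,0],"claw":0.15},{"slide":[0.04,0.004,0.17],"angular":[0,0,0],"claw":0.15},{"slide":[0.08,0.004,0.17],"angular":[0,0,0],"claw":0.15},{"slide":[0.11,0.004,0.17],"angular":[0,0,0],"claw":0.15},{"slide":[0.14,0.004,0.17],"angular":[0,0,0],"claw":0.15},{"slide":[0.17,0.004,0.17],"angular":[0,0,0],"claw":0.15},{"slide":[0.2,0.004,0.17],"angular":[0,0,0],"claw":0.15},{"slide":[0.23,0.004,0.17],"angular":[0,0,0],"claw":0.15},{"slide":[0.26,0.004,0.17],"angular":[0,0,0],"claw":0.15}]'; python3 go.py -48 -20 36 90
```

```text
time: 3.8
position: [0.5265, -0.0427, 0.0354]
tool_rot: [-2.166, -2.275, 0.0]
ft_force: [-0.1, 0.3, -0.5]
grip_width: 0.575
grip_force: 0.0
t 3.8 board mm [-47.1 -47.4  35.4] F [-0.1  0.3 -0.5] grip 0.58
slide [0.109, -0.004, -0.002] turn [-0.0, 0.0, -0.006] p [0.524, -0.015, 0.036]
```

```bash
cat > see.py <<'E'
from go import *
import sys
im=ctrl.get_image("scene");cv2.imwrite(f"pics/{sys.argv[1]}.png",cv2.resize(im["color"][130:310,200:440,::-1],None,fx=3,fy=3,interpolation=cv2.INTER_CUBIC))
for c in("scene","top"):
  im=ctrl.get_image(c)
  for r in ctrl.outline_of("blank",c)[:3]:
    v,u=np.nonzero(r["mask"]);w=world(im,np.c_[u,v]);w=w[(abs(w[:,2]-.046)<.005)]
    d=w[:,:2]-b[:2];
    if len(d)<100: continue
    cs,n=np.cos(b[2]),np.sin(b[2]);e=1e3*np.c_[cs*d[:,0]+n*d[:,1],cs*d[:,1]-n*d[:,0]]
    print(c,round(r["confidence"],2),cv2.minAreaRect(e.astype(np.float32)),len(d))
st()
E
python3 see.py s1
```

```text
scene 0.85 ((-48.17411422729492, -10.900352478027344), (129.83316040039062, 103.98497009277344), 88.97251892089844) 874
top 0.77 ((-49.099830627441406, 17.75065040588379), (68.99562072753906, 99.21139526367188), 88.74054718017578) 1375
t 4.0 board mm [-47.1 -48.4  35.4] F [-0.4  0.4  1.5] grip 0.58
```

View pics/s1.png

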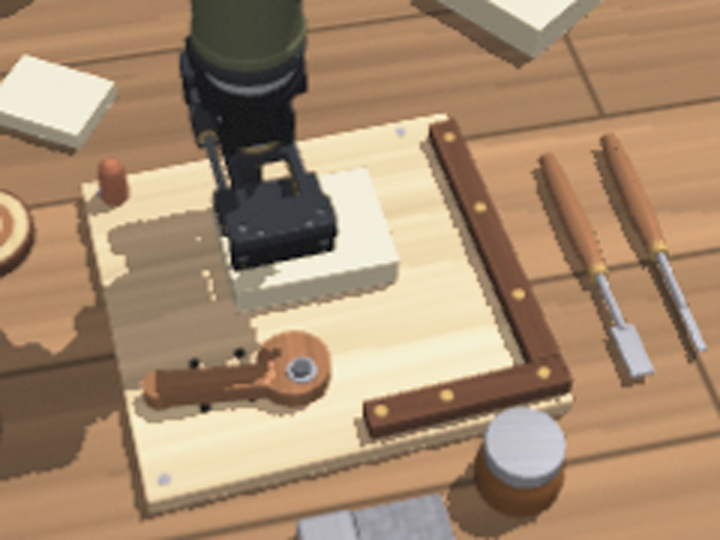

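The blank has not moved: its front edge is still at pixel (279,232), yet the TCP reads as past its right face. I'll measure where the gripper really is.

```bash
python3 - <<'E'
from go import *
for c in("scene","top"):
    im=ctrl.get_image(c);u,v=np.meshgrid(np.arange(640),np.arange(400));px=np.c_[u.ravel(),v.ravel()]
    w=world(im,px);col=im["color"].reshape(-1,3).max(1)
    m=(im["depth"].ravel()>0)&(w[:,0]>.4)&(w[:,0]<.66)&(abs(w[:,1]+.03)<.13)&(w[:,2]>.052)
    W=w[m];print(c,len(W),np.percentile(W,[0,2,50,98,100],axis=0).round(3).tolist())
    for z in(.06,.08,.1,.12,.15,.2):
        k=abs(W[:,2]-z)<.01
        if k.any():print(z,k.sum(),W[k].min(0).round(3),W[k].max(0).round(3))
print(ctrl.get_state()["position"],ctrl.get_state()["joint_positions"])
E
```

```text
scene 10087 [[0.415, -0.156, 0.052], [0.45, -0.092, 0.135], [0.55, -0.049, 0.42], [0.618, -0.003, 0.509], [0.625, 0.042, 0.518]]
0.06 48 [ 0.429 -0.156  0.052] [0.571 0.042 0.064]
0.08 13 [ 0.494 -0.048  0.079] [ 0.502 -0.033  0.09 ]
0.1 25 [ 0.495 -0.051  0.091] [ 0.506 -0.033  0.106]
0.12 43 [ 0.443 -0.083  0.124] [ 0.615 -0.004  0.13 ]
0.15 521 [ 0.443 -0.084  0.14 ] [ 0.623 -0.001  0.16 ]
0.2 118 [ 0.526 -0.065  0.19 ] [ 0.546 -0.017  0.209]
top 15443 [[0.4, -0.097, 0.131], [0.402, -0.088, 0.169], [0.469, -0.044, 0.497], [0.558, -0.001, 0.549], [0.578, 0.005, 0.555]]
0.15 91 [ 0.432 -0.022  0.14 ] [ 0.578 -0.005  0.159]
[ 0.52649067 -0.04393206  0.03534725] [ 0.59164462  0.27280713 -0.62429665  1.92054242  0.18784814  1.00605709
 -0.06794705]
```

The camera puts the gripper body at z≈0.124, where 0.094 was expected. The fingertips therefore passed over the blank about 30 mm higher than the state says, with no contact. I'll back off to the right and find the true tip height.

```bash
python3 -m inch '[{"slide":[-0.1,0,0],"angular":[0,0,0],"claw":0.15},{"slide":[-0.2,0,0],"angular":[0,0,0],"claw":0.15},{"slide":[-0.27,0,0],"angular":[0,0,0],"claw":0.15},{"slide":[-0.27,0,0],"angular":[0,0,0],"claw":0.15},{"slide":[-0.27,0,0],"angular":[0,0,0],"claw":0.15}]'; cat > tip.py <<'E'
from go import *
im=ctrl.get_image("scene");u,v=np.meshgrid(np.arange(640),np.arange(400));w=world(im,np.c_[u.ravel(),v.ravel()])
p=np.array(ctrl.get_state()["position"])
c=im["color"].reshape(-1,3).astype(int);dark=c.max(1)<75
m=(im["depth"].ravel()>0)&(abs(w[:,0]-p[0])<.12)&(abs(w[:,1]-p[1])<.11)&(w[:,2]>.022)&dark&(w[:,2]<.2)
W=(w-p)[m]
for z in np.arange(.02,.16,.01):
    k=abs(w[m][:,2]-z)<.005
    if k.any():print(round(z,3),k.sum(),W[k].min(0).round(3)[:2],W[k].max(0).round(3)[:2])
cv2.imwrite("pics/tip%d.png"%(100*ctrl.get_state()["time"]),cv2.resize(im["color"][130:330,200:400,::-1],None,fx=3,fy=3,interpolation=cv2.INTER_CUBIC))
st()
E
python3 tip.py; ls pics
```

```text
time: 4.65
position: [0.5297, -0.1105, 0.0353]
tool_rot: [-2.167, -2.274, -0.001]
ft_force: [-0.4, -0.0, -0.5]
grip_width: 0.576
grip_force: 0.0
0.02 2 [0.085 0.002] [0.086 0.034]
0.08 3 [-0.031 -0.011] [-0.027  0.   ]
0.09 21 [-0.029 -0.012] [-0.024  0.006]
0.1 21 [-0.029 -0.012] [-0.023  0.006]
0.13 81 [-0.079 -0.041] [0.09  0.037]
0.14 127 [-0.078 -0.04 ] [0.09  0.037]
0.15 305 [-0.077 -0.04 ] [0.095 0.039]
0.16 140 [-0.07 -0.04] [0.097 0.039]
t 4.7 board mm [ -47.3 -114.3   35.4] F [0.1 1.3 0.5] grip 0.57
ov_scene.png
ov_top.png
s1.png
scene0.png
tip470.png
top0.png
topcrop.png
```

```bash
python3 -m inch '[{"slide":[0,0,0.008],"angular":[0,0,0],"claw":0.15},{"slide":[0,0,0.016],"angular":[0,0,0],"claw":0.15},{"slide":[0,0,0.024],"angular":[0,0,0],"claw":0.15},{"slide":[0,0,0.032],"angular":[0,0,0],"claw":0.15},{"slide":[0,0,0.04],"angular":[0,0,0],"claw":0.15},{"slide":[0,0,0.04],"angular":[0,0,0],"claw":0.15}]'; python3 tip.py|tail -8
```

```text
time: 5.3
position: [0.5295, -0.1107, 0.025]
tool_rot: [-2.166, -2.275, 0.001]
ft_force: [0.2, -0.4, -0.7]
grip_width: 0.571
grip_force: 0.0
0.08 23 [-0.029 -0.01 ] [-0.024  0.008]
0.09 13 [-0.028 -0.01 ] [-0.022  0.006]
0.12 82 [-0.078 -0.039] [0.09  0.039]
0.13 125 [-0.081 -0.04 ] [0.089 0.04 ]
0.14 308 [-0.077 -0.039] [0.096 0.039]
0.15 137 [-0.071 -0.039] [0.098 0.04 ]
0.16 630 [-0.077 -0.039] [0.098 0.039]
t 5.3 board mm [ -47.4 -115.4   25.2] F [-0.5 -0.4 -0.3] grip 0.57
```

View pics/tip470.png

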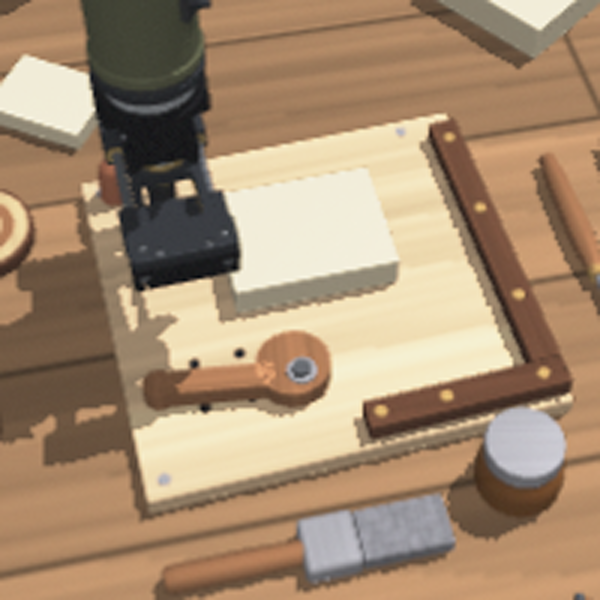

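The picture shows the gripper over the board right of the blank (crop (185,240)). There is no contact although the reported tip height is 14 mm, below the board's top, so the tips are really higher. I keep feeling down gently.

```bash
python3 -m inch '[{"slide":[0,0,0.008],"angular":[0,0,0],"claw":0.15},{"slide":[0,0,0.016],"angular":[0,0,0],"claw":0.15},{"slide":[0,0,0.024],"angular":[0,0,0],"claw":0.15},{"slide":[0,0,0.032],"angular":[0,0,0],"claw":0.15},{"slide":[0,0,0.04],"angular":[0,0,0],"claw":0.15},{"slide":[0,0,0.048],"angular":[0,0,0],"claw":0.15},{"slide":[0,0,0.056],"angular":[0,0,0],"claw":0.15}]'; python3 -m inch '[{"slide":[0,0,0.004],"angular":[0,0,0],"claw":0.15},{"slide":[0,0,0.008],"angular":[0,0,0],"claw":0.15},{"slide":[0,0,0.012],"angular":[0,0,0],"claw":0.15},{"slide":[0,0,0.016],"angular":[0,0,0],"claw":0.15},{"slide":[0,0,0.02],"angular":[0,0,0],"claw":0.15}]'; python3 tip.py|tail -8
```

```text
time: 6.05
position: [0.5298, -0.1108, 0.0113]
tool_rot: [2.166, 2.275, -0.0]
ft_force: [-0.5, 0.6, 0.3]
grip_width: 0.57
grip_force: 0.0
time: 6.55
position: [0.5299, -0.1108, 0.0064]
tool_rot: [2.166, 2.275, -0.0]
ft_force: [0.4, -0.2, 0.4]
grip_width: 0.577
grip_force: 0.0
0.1 66 [-0.077 -0.039] [0.09  0.039]
0.11 121 [-0.079 -0.039] [0.09  0.039]
0.12 308 [-0.077 -0.04 ] [0.096 0.037]
0.13 107 [-0.069 -0.038] [0.097 0.039]
0.14 627 [-0.075 -0.039] [0.098 0.039]
0.15 88 [-0.015 -0.024] [0.075 0.034]
0.16 72 [-0.002 -0.024] [0.019 0.028]
t 6.6 board mm [ -47.4 -115.5    6.3] F [ 0.2 -0.1 -0.6] grip 0.58
```

The body's underside is now at ≈0.095, which puts the tips at ≈0.025, between the board's top and the blank's top. I push left now.

```bash
python3 -m inch '[{"slide":[0.04,0,0],"angular":[0,0,0],"claw":0.15},{"slide":[0.08,0,0],"angular":[0,0,0],"claw":0.15},{"slide":[0.11,0,0],"angular":[0,0,0],"claw":0.15},{"slide":[0.14,0,0],"angular":[0,0,0],"claw":0.15},{"slide":[0.17,0,0],"angular":[0,0,0],"claw":0.15},{"slide":[0.2,0,0],"angular":[0,0,0],"claw":0.15}]';  python3 -m inch '[{"slide":[0.03,0,0],"angular":[0,0,0],"claw":0.15},{"slide":[0.06,0,0],"angular":[0,0,0],"claw":0.15},{"slide":[0.09,0,0],"angular":[0,0,0],"claw":0.15},{"slide":[0.12,0,0],"angular":[0,0,0],"claw":0.15},{"slide":[0.14,0,0],"angular":[0,0,0],"claw":0.15}]'; python3 see.py s2
```

```text
time: 7.2
position: [0.5274, -0.0605, 0.0066]
tool_rot: [2.166, 2.275, -0.0]
ft_force: [0.3, -0.7, 0.0]
grip_width: 0.575
grip_force: 0.6
time: 7.7
position: [0.5257, -0.025, 0.0065]
tool_rot: [2.165, 2.276, 0.0]
ft_force: [1.3, -1.8, 1.2]
grip_width: 0.574
grip_force: 0.7
scene 0.92 ((-49.618839263916016, 49.95657730102539), (102.55042266845703, 127.36112976074219), 0.6633787751197815) 1217
top 0.56 ((-50.53854751586914, 58.028045654296875), (100.1358871459961, 106.2355728149414), 0.05661248788237572) 2111
t 8.0 board mm [-47.2 -30.3   6.2] F [0.3 0.1 0.4] grip 0.58
```

```bash
python3 -m inch '[{"slide":[0.01,0,0],"angular":[0,0,0],"claw":0.15},{"slide":[0.02,0,0],"angular":[0,0,0],"claw":0.15},{"slide":[0.03,0,0],"angular":[0,0,0],"claw":0.15}]';  python3 -m inch '[{"slide":[0.006,0,0],"angular":[0,0,0],"claw":0.15},{"slide":[0.012,0,0],"angular":[0,0,0],"claw":0.15}]';python3 -m inch '[{"slide":[0.006,0,0],"angular":[0,0,0],"claw":0.15},{"slide":[0.006,0,0],"angular":[0,0,0],"claw":0.15}]'; python3 see.py s3
```

```text
time: 8.25
position: [0.5251, -0.0185, 0.0063]
tool_rot: [-2.167, -2.275, 0.001]
ft_force: [0.2, 0.1, -0.9]
grip_width: 0.578
grip_force: 0.4
time: 8.45
position: [0.5251, -0.0153, 0.0064]
tool_rot: [2.166, 2.275, -0.0]
ft_force: [-0.4, -0.6, -0.6]
grip_width: 0.571
grip_force: 0.4
time: 8.65
position: [0.5253, -0.0151, 0.0065]
tool_rot: [2.166, 2.274, -0.001]
ft_force: [0.6, -4.6, -0.1]
grip_width: 0.575
grip_force: 2.1
scene 0.91 ((-49.279701232910156, 59.51563262939453), (126.25776672363281, 103.7846450805664), 88.96444702148438) 1184
top 0.67 ((-50.270751953125, 68.56944274902344), (99.8934097290039, 102.98291015625), 0.0889572948217392) 1951
t 8.9 board mm [-46.8 -19.7   6.5] F [ 1.5 -5.8 -0.4] grip 0.57
```

Against the left fence: reaction -5.8 N, TCP y -19.7 against the expected -19.5. Next I go round to the near side.

```bash
python3 -m inch '[{"slide":[-0.04,0,0],"angular":[0,0,0],"claw":0.15},{"slide":[-0.1,0,0],"angular":[0,0,0],"claw":0.15},{"slide":[-0.12,0,-0.12],"angular":[0,0,0],"claw":0.15},{"slide":[-0.12,0,-0.28],"angular":[0,0,0],"claw":0.15},{"slide":[-0.12,0,-0.28],"angular":[0,0,0.25],"claw":0.15},{"slide":[-0.12,0,-0.28],"angular":[0,0,0.5],"claw":0.15},{"slide":[-0.12,0,-0.28],"angular":[0,0,0.75],"claw":0.15},{"slide":[-0.12,0,-0.28],"angular":[0,0,1],"claw":0.15},{"slide":[-0.12,0,-0.28],"angular":[0,0,1],"claw":0.15}]'; python3 go.py -125 58 76 0
```

```text
time: 9.8
position: [0.5265, -0.0442, 0.0765]
tool_rot: [-2.682, -1.635, -0.0]
ft_force: [-0.1, 0.3, 1.0]
grip_width: 0.574
grip_force: 0.0
t 9.8 board mm [-47.1 -48.9  76.5] F [-0.1  0.3  1. ] grip 0.57
slide [0.212, -0.484, 0.002] turn [-0.001, -0.001, 1.992] p [0.443, 0.058, 0.076]
```

```bash
python3 -m inch '[{"slide":[0.05,-0.12,0],"angular":[0,0,0.25],"claw":0.15},{"slide":[0.1,-0.24,0],"angular":[0,0,0.5],"claw":0.15},{"slide":[0.15,-0.36,0],"angular":[0,0,0.75],"claw":0.15},{"slide":[0.21,-0.48,0],"angular":[0,0,1],"claw":0.15},{"slide":[0.21,-0.48,0],"angular":[0,0,1],"claw":0.15}]' >/dev/null;  python3 -m inch '[{"slide":[0,0,0],"angular":[0,0,0.25],"claw":0.15},{"slide":[0,0,0],"angular":[0,0,0.5],"claw":0.15},{"slide":[0,0,0],"angular":[0,0,0.75],"claw":0.15},{"slide":[0,0,0],"angular":[0,0,1],"claw":0.15},{"slide":[0,0,0],"angular":[0,0,1],"claw":0.15}]'; python3 go.py -125 58 7 0
```

```text
time: 10.8
position: [0.4441, 0.057, 0.0764]
tool_rot: [-3.14, -0.08, -0.0]
ft_force: [-0.1, 0.7, 0.5]
grip_width: 0.579
grip_force: 0.0
t 10.8 board mm [-124.1   56.6   76.4] F [-0.1  0.7  0.5] grip 0.58
slide [-0.004, -0.006, 0.278] turn [-0.0, -0.0, -0.002] p [0.443, 0.058, 0.007]
```

```bash
python3 -m inch '[{"slide":[-0.004,-0.006,0.1],"angular":[0,0,0],"claw":0.15},{"slide":[-0.004,-0.006,0.2],"angular":[0,0,0],"claw":0.15},{"slide":[-0.004,-0.006,0.24],"angular":[0,0,0],"claw":0.15},{"slide":[-0.004,-0.006,0.26],"angular":[0,0,0],"claw":0.15},{"slide":[-0.004,-0.006,0.276],"angular":[0,0,0],"claw":0.15},{"slide":[-0.004,-0.006,0.276],"angular":[0,0,0],"claw":0.15}]'; python3 tip.py
```

```text
time: 11.4
position: [0.4431, 0.0591, 0.0077]
tool_rot: [-3.141, -0.079, -0.001]
ft_force: [0.3, -0.4, -0.5]
grip_width: 0.573
grip_force: 0.0
0.02 1 [0.12 0.07] [0.12 0.07]
0.03 22 [-0.014 -0.033] [0.014 0.064]
0.04 24 [-0.005 -0.033] [0.013 0.033]
0.05 25 [-0.009 -0.034] [0.014 0.033]
0.06 20 [-0.008 -0.034] [0.014 0.034]
0.07 23 [-0.006 -0.036] [0.014 0.034]
0.08 19 [-0.009  0.027] [0.012 0.039]
0.09 5 [-0.009  0.03 ] [0.011 0.031]
0.1 26 [-0.001 -0.084] [0.043 0.086]
0.11 126 [-0.024 -0.084] [0.044 0.084]
0.12 304 [-0.029 -0.09 ] [0.044 0.092]
0.13 148 [-0.02  -0.091] [0.043 0.094]
0.14 837 [-0.041 -0.095] [0.042 0.096]
0.15 116 [-0.023 -0.017] [0.028 0.051]
0.16 108 [-0.017 -0.016] [0.028 0.051]
t 11.4 board mm [-124.8   58.7    8. ] F [-0.3  0.6 -1. ] grip 0.57
```

The fingertips show at z≈0.027, as wanted. I push to the far fence.

```bash
python3 -m inch '[{"slide":[0.04,0,0],"angular":[0,0,0],"claw":0.15},{"slide":[0.08,0,0],"angular":[0,0,0],"claw":0.15},{"slide":[0.12,0,0],"angular":[0,0,0],"claw":0.15},{"slide":[0.16,0,0],"angular":[0,0,0],"claw":0.15},{"slide":[0.2,0,0],"angular":[0,0,0],"claw":0.15},{"slide":[0.24,0,0],"angular":[0,0,0],"claw":0.15}]';  python3 -m inch '[{"slide":[0.04,0,0],"angular":[0,0,0],"claw":0.15},{"slide":[0.08,0,0],"angular":[0,0,0],"claw":0.15},{"slide":[0.12,0,0],"angular":[0,0,0],"claw":0.15},{"slide":[0.16,0,0],"angular":[0,0,0],"claw":0.15},{"slide":[0.2,0,0],"angular":[0,0,0],"claw":0.15},{"slide":[0.22,0,0],"angular":[0,0,0],"claw":0.15}]'; python3 see.py s4;python3 go.py 0.5 58 8 0
```

```text
time: 12.05
position: [0.5035, 0.0621, 0.0073]
tool_rot: [-3.141, -0.077, 0.001]
ft_force: [-0.8, -0.5, 1.1]
grip_width: 0.577
grip_force: 0.7
time: 12.65
position: [0.5588, 0.0648, 0.0074]
tool_rot: [-3.14, -0.077, -0.001]
ft_force: [-1.1, -0.5, 0.5]
grip_width: 0.575
grip_force: 0.7
scene 0.91 ((52.753753662109375, 57.01942825317383), (130.77781677246094, 104.44690704345703), 89.80461120605469) 2155
t 12.9 board mm [-10.5  58.4   7.4] F [ 1.1 -0.5  1.1] grip 0.57
t 12.9 board mm [-10.5  58.4   7.4] F [ 1.1 -0.5  1.1] grip 0.57
slide [0.044, 0.001, -0.002] turn [0.0, -0.0, -0.006] p [0.568, 0.065, 0.008]
```

```bash
python3 -m inch '[{"slide":[0.012,0,0],"angular":[0,0,0],"claw":0.15},{"slide":[0.024,0,0],"angular":[0,0,0],"claw":0.15},{"slide":[0.034,0,0],"angular":[0,0,0],"claw":0.15}]';  python3 -m inch '[{"slide":[0.006,0,0],"angular":[0,0,0],"claw":0.15},{"slide":[0.012,0,0],"angular":[0,0,0],"claw":0.15}]';python3 -m inch '[{"slide":[0.004,0,0],"angular":[0,0,0],"claw":0.15},{"slide":[0.004,0,0],"angular":[0,0,0],"claw":0.15}]'; python3 see.py s5
```

```text
time: 13.2
position: [0.566, 0.0651, 0.0074]
tool_rot: [3.14, 0.077, -0.001]
ft_force: [-0.9, 1.0, 1.5]
grip_width: 0.581
grip_force: 0.7
time: 13.4
position: [0.5667, 0.065, 0.007]
tool_rot: [3.14, 0.077, -0.008]
ft_force: [-9.4, -1.3, 6.3]
grip_width: 0.577
grip_force: 4.5
time: 13.6
position: [0.5666, 0.065, 0.0068]
tool_rot: [3.139, 0.078, -0.011]
ft_force: [-9.3, -0.9, 5.5]
grip_width: 0.574
grip_force: 4.5
scene 0.6 ((60.289424896240234, 56.04051208496094), (128.9680938720703, 102.16748809814453), 89.96099090576172) 2122
t 13.8 board mm [-1.3 58.2  6.8] F [-9.6 -1.8  6.2] grip 0.58
```

Seated: it stops hard at 9.5 N, and the camera puts the blank at (60.3, 56.0) mm, square to the board (target 60, 55). Next I back off, rise, shut the fingers and go behind the lever.

```bash
python3 -m inch '[{"slide":[-0.04,0,0],"angular":[0,0,0],"claw":0.15},{"slide":[-0.08,0,0],"angular":[0,0,0],"claw":0.15},{"slide":[-0.08,0,-0.14],"angular":[0,0,0],"claw":-1},{"slide":[-0.08,0,-0.28],"angular":[0,0,0],"claw":-1},{"slide":[-0.08,0.1,-0.28],"angular":[0,0,-0.25],"claw":-1},{"slide":[-0.08,0.25,-0.28],"angular":[0,0,-0.5],"claw":-1},{"slide":[-0.08,0.4,-0.28],"angular":[0,0,-0.75],"claw":-1},{"slide":[-0.08,0.6,-0.28],"angular":[0,0,-1],"claw":-1},{"slide":[-0.08,0.6,-0.28],"angular":[0,0,-1],"claw":-1}]'; python3 see.py s6; python3 go.py 98 -150 76 80
```

```text
time: 14.75
position: [0.557, -0.0953, 0.0773]
tool_rot: [3.013, 0.873, -0.001]
ft_force: [-0.2, -0.2, -0.7]
grip_width: 0.044
grip_force: 0.0
scene 0.72 ((60.669593811035156, 56.12041473388672), (101.77599334716797, 129.91831970214844), 0.1113823726773262) 2130
scene 0.58 ((53.692962646484375, 32.30546569824219), (171.99192810058594, 336.2608642578125), 27.416189193725586) 112
top 0.94 ((59.532920837402344, 54.869468688964844), (100.58841705322266, 129.23068237304688), 0.1629616916179657) 2511
t 15.0 board mm [-18.2 -89.8  77.6] F [1.1 1.1 0. ] grip 0.01
t 15.0 board mm [-18.2 -89.8  77.6] F [1.1 1.1 0. ] grip 0.01
slide [0.283, 0.441, 0.007] turn [0.001, -0.001, -1.669] p [0.677, -0.138, 0.076]
```

```bash
python3 -m inch '[{"slide":[0.07,0.11,0],"angular":[0,0,-0.25],"claw":-1},{"slide":[0.14,0.22,0],"angular":[0,0,-0.5],"claw":-1},{"slide":[0.21,0.33,0],"angular":[0,0,-0.75],"claw":-1},{"slide":[0.28,0.44,0],"angular":[0,0,-1],"claw":-1},{"slide":[0.28,0.44,0],"angular":[0,0,-1],"claw":-1}]' >/dev/null;  python3 -m inch '[{"slide":[0,0,0],"angular":[0,0,-0.25],"claw":-1},{"slide":[0,0,0.03],"angular":[0,0,-0.5],"claw":-1},{"slide":[0,0,0.06],"angular":[0,0,-0.67],"claw":-1},{"slide":[0,0,0.1],"angular":[0,0,-0.67],"claw":-1},{"slide":[0,0,0.1],"angular":[0,0,-0.67],"claw":-1}]'; python3 go.py 98 -150 8 80; python3 tip.py
```

```text
time: 16.0
position: [0.6744, -0.1384, 0.0508]
tool_rot: [-2.354, -2.077, 0.003]
ft_force: [-0.1, -0.4, 0.9]
grip_width: 0.006
grip_force: 0.0
t 16.0 board mm [  95.7 -150.6   50.8] F [-0.1 -0.4  0.9] grip 0.01
slide [0.004, 0.009, 0.171] turn [-0.006, -0.001, -0.005] p [0.677, -0.138, 0.008]
0.08 2 [-0.005  0.012] [-0.003  0.012]
0.09 1 [0.005 0.012] [0.005 0.012]
0.1 14 [ 0.009 -0.01 ] [0.013 0.01 ]
0.11 17 [ 0.011 -0.01 ] [0.014 0.01 ]
0.14 45 [-0.075 -0.046] [0.09  0.044]
0.15 152 [-0.076 -0.047] [0.092 0.045]
0.16 298 [-0.074 -0.048] [0.095 0.045]
t 16.1 board mm [  96.2 -151.1   51.6] F [ 0.9 -0.  -0.5] grip 0.01
```

```bash
python3 -m inch '[{"slide":[0.004,0.009,0.05],"angular":[0,0,0],"claw":-1},{"slide":[0.004,0.009,0.1],"angular":[0,0,0],"claw":-1},{"slide":[0.004,0.009,0.14],"angular":[0,0,0],"claw":-1},{"slide":[0.004,0.009,0.17],"angular":[0,0,0],"claw":-1},{"slide":[0.004,0.009,0.17],"angular":[0,0,0],"claw":-1}]'; cat > arc.py <<'E'
from go import *
r,d=98,25
for t in map(float,sys.argv[1:]):
    c,s=np.cos(t),np.sin(t);print(t,end=" ");go(75-r*s+d*c,-46.5-r*c-d*s,7.5,90-np.degrees(t))
st()
E
python3 arc.py .17 .3 .4 .5 .6 .7
```

```text
time: 16.55
position: [0.677, -0.1392, 0.008]
tool_rot: [-2.353, -2.078, 0.003]
ft_force: [-0.4, 0.3, -0.9]
grip_width: 0.003
grip_force: 0.0
0.17 slide [0.006, -0.063, 0.002] turn [-0.006, -0.0, -0.012] p [0.662, -0.136, 0.008]
0.3 slide [-0.004, -0.114, 0.002] turn [-0.006, 0.0, 0.237] p [0.649, -0.137, 0.008]
0.4 slide [-0.007, -0.154, 0.002] turn [-0.006, 0.0, 0.428] p [0.638, -0.136, 0.008]
0.5 slide [-0.006, -0.195, 0.002] turn [-0.006, 0.001, 0.619] p [0.628, -0.135, 0.008]
0.6 slide [-0.001, -0.235, 0.003] turn [-0.006, 0.001, 0.81] p [0.619, -0.132, 0.008]
0.7 slide [0.008, -0.274, 0.003] turn [-0.006, 0.001, 1.001] p [0.609, -0.129, 0.008]
t 16.6 board mm [  98.2 -151.5    8. ] F [-0.4  0.3 -0.9] grip 0.0
```

```bash
python3 -m inch '[{"slide":[0.006,-0.035,0],"angular":[0,0,0],"claw":-1},{"slide":[0.006,-0.063,0],"angular":[0,0,0],"claw":-1},{"slide":[0,-0.09,0],"angular":[0,0,0.12],"claw":-1},{"slide":[-0.004,-0.114,0],"angular":[0,0,0.24],"claw":-1},{"slide":[-0.007,-0.154,0],"angular":[0,0,0.43],"claw":-1},{"slide":[-0.006,-0.195,0],"angular":[0,0,0.62],"claw":-1},{"slide":[-0.001,-0.235,0],"angular":[0,0,0.81],"claw":-1},{"slide":[0.008,-0.274,0],"angular":[0,0,1],"claw":-1},{"slide":[0.008,-0.274,0],"angular":[0,0,1],"claw":-1}]'; python3 arc.py .7 .8 .9 1 1.1 1.2;  python3 see.py s7
```

```text
time: 17.45
position: [0.6094, -0.1286, 0.0107]
tool_rot: [2.811, 1.399, -0.001]
ft_force: [0.6, 0.5, -0.5]
grip_width: 0.004
grip_force: 0.0
0.7 slide [-0.001, -0.001, 0.013] turn [0.001, 0.002, 0.001] p [0.609, -0.129, 0.008]
0.8 slide [-0.009, -0.04, 0.013] turn [0.002, 0.002, 0.192] p [0.6, -0.124, 0.008]
0.9 slide [-0.013, -0.081, 0.013] turn [0.002, 0.002, 0.383] p [0.591, -0.119, 0.008]
1.0 slide [-0.013, -0.121, 0.013] turn [0.002, 0.002, 0.574] p [0.583, -0.113, 0.008]
1.1 slide [-0.009, -0.161, 0.013] turn [0.002, 0.002, 0.765] p [0.576, -0.106, 0.008]
1.2 slide [-0.001, -0.201, 0.013] turn [0.002, 0.001, 0.956] p [0.569, -0.099, 0.008]
t 17.4 board mm [  31.3 -137.5   10.7] F [ 0.6  0.5 -0.5] grip 0.0
scene 0.85 ((60.47020721435547, 57.136207580566406), (131.44390869140625, 103.74959564208984), 89.25747680664062) 2172
top 0.87 ((59.386741638183594, 54.972373962402344), (130.00279235839844, 100.17105865478516), 89.9404067993164) 2594
t 17.7 board mm [  32.8 -137.8   10.1] F [-0.2 -0.7 -0.1] grip 0.01
```

View pics/s7.png

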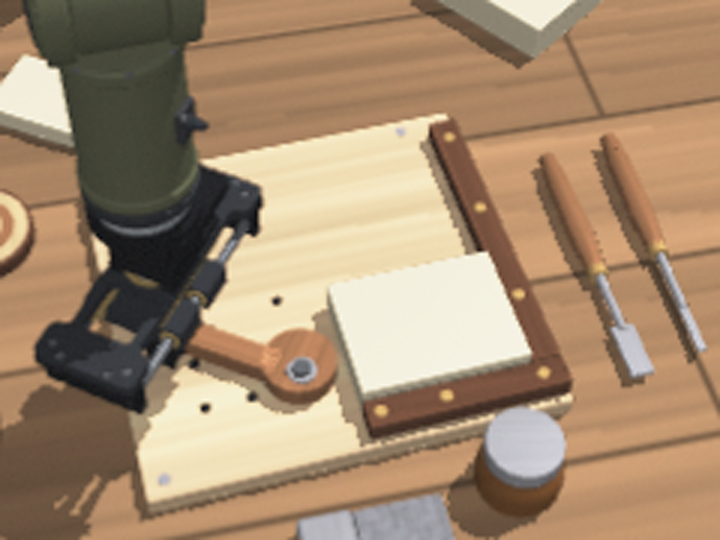

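The lever is swinging (disc at crop (300,365), lever pointing left and towards the robot) and the blank is seated in the corner at (430,320). I carry on.

```bash
python3 -m inch '[{"slide":[-0.005,-0.02,0.01],"angular":[0,0,0.1],"claw":-1},{"slide":[-0.009,-0.04,0.01],"angular":[0,0,0.19],"claw":-1},{"slide":[-0.013,-0.081,0.01],"angular":[0,0,0.38],"claw":-1},{"slide":[-0.013,-0.121,0.01],"angular":[0,0,0.57],"claw":-1},{"slide":[-0.009,-0.161,0.01],"angular":[0,0,0.76],"claw":-1},{"slide":[-0.001,-0.201,0.01],"angular":[0,0,0.96],"claw":-1},{"slide":[-0.001,-0.201,0.01],"angular":[0,0,0.96],"claw":-1}]'; python3 arc.py 1.2 1.3 1.4 1.5 1.6 1.65
```

```text
time: 18.4
position: [0.5698, -0.0976, 0.0074]
tool_rot: [-3.071, -0.659, 0.001]
ft_force: [0.7, 0.1, -0.2]
grip_width: 0.01
grip_force: 0.0
1.2 slide [-0.004, 0.002, -0.0] turn [-0.001, 0.001, -0.0] p [0.569, -0.099, 0.008]
1.3 slide [-0.012, -0.037, -0.0] turn [-0.001, 0.001, 0.191] p [0.563, -0.09, 0.008]
1.4 slide [-0.016, -0.078, -0.0] turn [-0.001, 0.001, 0.382] p [0.558, -0.082, 0.008]
1.5 slide [-0.016, -0.118, -0.0] turn [-0.001, 0.001, 0.573] p [0.554, -0.072, 0.008]
1.6 slide [-0.012, -0.158, -0.0] turn [-0.001, 0.001, 0.764] p [0.551, -0.063, 0.008]
1.65 slide [-0.008, -0.178, -0.0] turn [-0.001, 0.001, 0.859] p [0.55, -0.058, 0.008]
t 18.4 board mm [  -6.6 -104.4    7.4] F [ 0.7  0.1 -0.2] grip 0.01
```

```bash
python3 -m inch '[{"slide":[-0.012,-0.037,0],"angular":[0,0,0.19],"claw":-1},{"slide":[-0.016,-0.078,0],"angular":[0,0,0.38],"claw":-1},{"slide":[-0.016,-0.098,0],"angular":[0,0,0.48],"claw":-1},{"slide":[-0.016,-0.118,0],"angular":[0,0,0.57],"claw":-1},{"slide":[-0.014,-0.138,0],"angular":[0,0,0.67],"claw":-1},{"slide":[-0.014,-0.138,0],"angular":[0,0,0.67],"claw":-1}]'; python3 arc.py 1.55 1.6 1.65 1.7 1.75 1.8 1.85
```

```text
time: 19.0
position: [0.5533, -0.0683, 0.0074]
tool_rot: [-3.139, -0.115, -0.0]
ft_force: [-0.3, 0.5, -0.8]
grip_width: 0.005
grip_force: 0.0
1.55 slide [-0.003, -0.003, -0.0] turn [-0.0, -0.0, 0.001] p [0.552, -0.068, 0.008]
1.6 slide [-0.008, -0.023, -0.0] turn [-0.0, -0.0, 0.096] p [0.551, -0.063, 0.008]
1.65 slide [-0.011, -0.043, -0.0] turn [-0.0, -0.0, 0.192] p [0.55, -0.058, 0.008]
1.7 slide [-0.014, -0.063, -0.0] turn [-0.0, -0.0, 0.287] p [0.549, -0.053, 0.008]
1.75 slide [-0.015, -0.083, -0.0] turn [-0.0, -0.0, 0.383] p [0.548, -0.048, 0.008]
1.8 slide [-0.016, -0.103, -0.0] turn [-0.0, -0.0, 0.478] p [0.547, -0.043, 0.008]
1.85 slide [-0.015, -0.123, -0.0] turn [-0.0, 0.0, 0.574] p [0.547, -0.038, 0.008]
t 19.0 board mm [-21.6 -74.3   7.4] F [-0.3  0.5 -0.8] grip 0.01
```

```bash
python3 -m inch '[{"slide":[-0.005,-0.012,0],"angular":[0,0,0.05],"claw":-1},{"slide":[-0.008,-0.023,0],"angular":[0,0,0.1],"claw":-1}]'; python3 -m inch '[{"slide":[-0.002,-0.01,0],"angular":[0,0,0.05],"claw":-1},{"slide":[-0.003,-0.02,0],"angular":[0,0,0.1],"claw":-1}]'; python3 arc.py 1.65 1.7 1.75 1.8 1.85
```

```text
time: 19.2
position: [0.551, -0.0634, 0.0075]
tool_rot: [3.141, 0.026, 0.001]
ft_force: [0.6, -0.4, -0.1]
grip_width: 0.007
grip_force: 0.4
time: 19.4
position: [0.5496, -0.0582, 0.0074]
tool_rot: [3.141, -0.057, -0.001]
ft_force: [-0.4, -2.1, 0.7]
grip_width: 0.004
grip_force: 0.5
1.65 slide [0.0, -0.001, -0.0] turn [0.001, 0.001, -0.018] p [0.55, -0.058, 0.008]
1.7 slide [-0.004, -0.021, -0.0] turn [0.001, 0.001, 0.077] p [0.549, -0.053, 0.008]
1.75 slide [-0.008, -0.041, -0.0] turn [0.001, 0.001, 0.173] p [0.548, -0.048, 0.008]
1.8 slide [-0.011, -0.061, -0.0] turn [0.001, 0.001, 0.268] p [0.547, -0.043, 0.008]
1.85 slide [-0.012, -0.081, -0.0] turn [0.001, 0.001, 0.364] p [0.547, -0.038, 0.008]
t 19.4 board mm [-24.8 -64.    7.4] F [-0.4 -2.1  0.7] grip 0.0
```

```bash
python3 -m inch '[{"slide":[-0.002,-0.01,0],"angular":[0,0,0.04],"claw":-1},{"slide":[-0.004,-0.02,0],"angular":[0,0,0.08],"claw":-1}]'; python3 -m inch '[{"slide":[-0.002,-0.01,0],"angular":[0,0,0.05],"claw":-1},{"slide":[-0.003,-0.02,0],"angular":[0,0,0.1],"claw":-1}]'; python3 arc.py 1.7 1.75 1.8 1.85
```

```text
time: 19.6
position: [0.5486, -0.0531, 0.0074]
tool_rot: [3.139, -0.123, -0.001]
ft_force: [-0.2, -1.6, 0.4]
grip_width: 0.008
grip_force: 1.1
time: 19.8
position: [0.5478, -0.0495, 0.0073]
tool_rot: [3.133, -0.206, -0.002]
ft_force: [-2.3, -5.0, 1.4]
grip_width: 0.004
grip_force: 3.1
1.7 slide [0.005, 0.013, -0.001] turn [0.004, 0.002, -0.104] p [0.549, -0.053, 0.008]
1.75 slide [-0.0, -0.006, -0.001] turn [0.004, 0.002, -0.009] p [0.548, -0.048, 0.008]
1.8 slide [-0.005, -0.026, -0.001] turn [0.005, 0.002, 0.087] p [0.547, -0.043, 0.008]
1.85 slide [-0.009, -0.046, -0.001] turn [0.005, 0.002, 0.182] p [0.547, -0.038, 0.008]
t 19.8 board mm [-26.1 -55.2   7.3] F [-2.3 -5.   1.4] grip 0.0
```

Force is rising and the cam is biting. I push on to about 8–12 N.

```bash
python3 -m inch '[{"slide":[-0.002,-0.01,0],"angular":[0,0,0],"claw":-1},{"slide":[-0.002,-0.01,0],"angular":[0,0,0],"claw":-1}]'; python3 -m inch '[{"slide":[-0.001,-0.01,0],"angular":[0,0,0],"claw":-1},{"slide":[-0.001,-0.01,0],"angular":[0,0,0],"claw":-1},{"slide":[-0.001,-0.01,0],"angular":[0,0,0],"claw":-1}]'; python3 arc.py 1.75 1.8 1.85
```

```text
time: 20.0
position: [0.5477, -0.0475, 0.0074]
tool_rot: [3.132, -0.205, -0.002]
ft_force: [-2.3, -5.3, 1.4]
grip_width: 0.008
grip_force: 2.9
time: 20.3
position: [0.5476, -0.0458, 0.0073]
tool_rot: [3.131, -0.206, -0.002]
ft_force: [-2.4, -6.7, 2.4]
grip_width: 0.006
grip_force: 3.5
1.75 slide [0.002, 0.008, -0.001] turn [0.007, 0.002, -0.009] p [0.548, -0.048, 0.008]
1.8 slide [-0.002, -0.012, -0.001] turn [0.007, 0.002, 0.087] p [0.547, -0.043, 0.008]
1.85 slide [-0.006, -0.032, -0.001] turn [0.007, 0.002, 0.182] p [0.547, -0.038, 0.008]
t 20.3 board mm [-26.1 -51.6   7.3] F [-2.4 -6.7  2.4] grip 0.01
```

```bash
python3 -m inch '[{"slide":[-0.002,-0.01,0],"angular":[0,0,0],"claw":-1},{"slide":[-0.002,-0.02,0],"angular":[0,0,0],"claw":-1},{"slide":[-0.002,-0.02,0],"angular":[0,0,0],"claw":-1}]'; python3 -m inch '[{"slide":[-0.001,-0.01,0],"angular":[0,0,0],"claw":-1},{"slide":[-0.001,-0.02,0],"angular":[0,0,0],"claw":-1},{"slide":[-0.001,-0.02,0],"angular":[0,0,0],"claw":-1}]'; python3 arc.py 1.8 1.85 1.9
```

```text
time: 20.6
position: [0.5476, -0.0426, 0.0073]
tool_rot: [3.129, -0.207, -0.003]
ft_force: [-2.1, -10.3, 2.1]
grip_width: 0.007
grip_force: 5.1
time: 20.9
position: [0.5477, -0.0392, 0.0073]
tool_rot: [3.127, -0.208, -0.004]
ft_force: [-3.6, -12.6, 3.0]
grip_width: 0.009
grip_force: 6.3
1.8 slide [0.001, 0.015, -0.001] turn [0.015, 0.003, 0.084] p [0.547, -0.043, 0.008]
1.85 slide [-0.002, -0.005, -0.001] turn [0.015, 0.003, 0.179] p [0.547, -0.038, 0.008]
1.9 slide [-0.005, -0.025, -0.001] turn [0.015, 0.002, 0.275] p [0.547, -0.033, 0.008]
t 20.9 board mm [-25.7 -44.9   7.3] F [ -3.6 -12.6   3. ] grip 0.01
```

The lever holds against 12.6 N at about 1.84 rad, so it is firmly clamped. I back off to the right, rise, and check.

```bash
python3 -m inch '[{"slide":[0,0.04,0],"angular":[0,0,0],"claw":-1},{"slide":[0,0.12,0],"angular":[0,0,0],"claw":-1},{"slide":[0,0.16,-0.1],"angular":[0,0,0],"claw":-1},{"slide":[0,0.16,-0.3],"angular":[0,0,0],"claw":-1},{"slide":[-0.1,0.26,-0.5],"angular":[0,0,0],"claw":-1},{"slide":[-0.3,0.46,-0.7],"angular":[0,0,0],"claw":-1},{"slide":[-0.3,0.6,-0.7],"angular":[0,0,0],"claw":-1},{"slide":[-0.3,0.6,-0.7],"angular":[0,0,0],"claw":-1},{"slide":[-0.3,0.6,-0.7],"angular":[0,0,0],"claw":-1}]'; python3 see.py s8; python3 - <<'E'
from go import *
im=ctrl.get_image("top")
for r in ctrl.outline_of("cam","top")[:1]:
    v,u=np.nonzero(r["mask"]);w=world(im,np.c_[u,v],.038);d=w[:,:2]-mapb(b,[.075,-.0465]);q=d[np.linalg.norm(d,axis=1)>.06].mean(0)
    e=np.array([np.cos(b[2])*q[0]+np.sin(b[2])*q[1],np.cos(b[2])*q[1]-np.sin(b[2])*q[0]]);print("cam angle",np.arctan2(-e[0],-e[1]))
E
```

```text
time: 21.8
position: [0.4551, -0.1752, 0.1843]
tool_rot: [3.132, -0.212, 0.006]
ft_force: [0.2, 0.5, -0.3]
grip_width: 0.005
grip_force: 0.0
scene 0.78 ((60.39591598510742, 56.66807556152344), (103.0436019897461, 129.4182891845703), 0.08509037643671036) 2140
top 0.64 ((59.59096908569336, 55.31186294555664), (100.12073516845703, 129.69833374023438), 0.17859205603599548) 2567
t 22.1 board mm [-124.3 -170.7  181.6] F [ 0.   0.2 -0.6] grip 0.0
cam angle 1.782407028699653
```

View pics/s8.png

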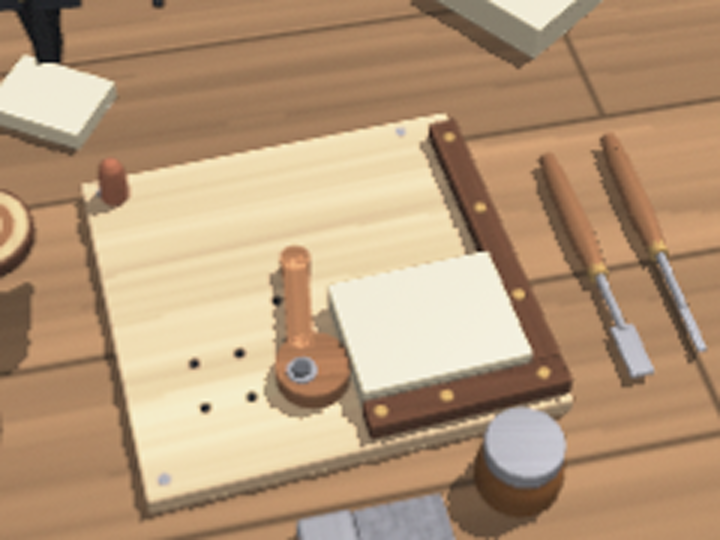

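The blank sits square in the corner (centre at crop (430,320)). The lever points towards the robot, just past straight, with its end at (295,257). The disc is against the blank's right side at (345,365), and the bystanders have not moved. I hand it in.

```bash
python3 -c "
from bench import ctrl
print(ctrl.close_job())"
```

```text
the job is handed in; nothing more can be done
None
```

The blank is fully home against both fences and clamped by the cam (lever at about 1.8 rad, pushed to about 12.6 N), nothing else was touched, and the job is handed in at about 22 s.

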